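Swing down the eye shields of the bench grinder

TASK

Make the bench grinder ready for grinding: with the fingertips, push both of its raised eye shields down, in either order, until each rests fully on its stop in front of its wheel. Only push the shields, never take one between the fingers, and leave the blank on the tool rest and the other things on the bench where they are. Finish clear of the grinder.

Things in the scene. Friction and masses are not known exactly. Their poses are not given: they have to be found in the camera images.
- grinder: double-ended bench grinder bolted to the bench, green, 300 mm wide (y), two 150 mm wheels in guards 45 mm wide, arbor 135 mm above the bench, guard tops at 223 mm, motor top at 203 mm. Origin: centre of the underside of its foot. -x is its front (about towards the robot), +y its left end seen from the robot, z up. Tool rests 126 mm above the bench stand in front of the wheels, to 124 mm ahead of the origin
- shield_left (a joint): hinge angle of the left (+y) eye shield, rad. 0 = working position, resting on its stop, the pane sloping 40 degrees below the horizontal towards the grinder's front; it grows as the shield is raised, so the pane's slope above the horizontal is (value - 0.698). Starts between 0.8 and 2.2. The hinge is stiff, about 0.12 N m (some 2 N at 65 mm from the hinge): the shield stays wherever it is left.
- shield_right (a joint): hinge angle of the right (-y) eye shield, rad. 0 = working position, resting on its stop, the pane sloping 40 degrees below the horizontal towards the grinder's front; it grows as the shield is raised, so the pane's slope above the horizontal is (value - 0.698). Starts between 0.8 and 2.2. The hinge is stiff, about 0.12 N m (some 2 N at 65 mm from the hinge): the shield stays wherever it is left.
- left_hinge (a point): middle of the left shield's hinge axis, fixed to the grinder, with the grinder's axes (the hinge axis is y); in the grinder's frame at (-70, 125, 215) mm
- right_hinge (a point): middle of the right shield's hinge axis, fixed to the grinder, with the grinder's axes (the hinge axis is y); in the grinder's frame at (-70, -125, 215) mm
- left_pane (a point): centre of the left shield's pane: a clear plastic plate 85 mm long (hinge to free edge) x 100 mm wide x 5 mm thick with a black frame about 1 mm proud. It moves with the shield. x points from the free edge to the hinge, y along the hinge, z out of the face that looks up when the shield is down (and to the back, towards the wheel and motor side, when it stands raised). The hinge axis is 47.5 mm from here along +x, the free edge 42.5 mm along -x
- right_pane (a point): centre of the right shield's pane: a clear plastic plate 85 mm long (hinge to free edge) x 100 mm wide x 5 mm thick with a black frame about 1 mm proud. It moves with the shield. x points from the free edge to the hinge, y along the hinge, z out of the face that looks up when the shield is down (and to the back, towards the wheel and motor side, when it stands raised). The hinge axis is 47.5 mm from here along +x, the free edge 42.5 mm along -x
- pot: steel quenching pot, 84 mm across, 80 mm tall, standing in front of the grinder; origin under its centre; leave alone
- blank: dark steel tool blank 12 x 60 x 10 mm lying on the left tool rest; origin under its centre; leave alone
- oil: white oil bottle, 60 mm across, 150 mm tall, standing beside the grinder's right end; origin under its centre; leave alone
- stick: grey dressing stick 150 x 25 x 25 mm lying beside the grinder's left end; origin under its centre; leave alone
- square: try square, stock 110 mm, blade 150 mm, lying on the bench; origin under the stock; leave alone
- clamp: F-clamp, bar 320 mm, wooden handle, lying on the bench; origin under the middle of the bar; leave alone
- tin: aluminium tin, 72 mm across, 85 mm tall, standing on the bench; origin under its centre; leave alone

How it is judged:
At the end, for the whole second after the job is handed in: both eye shields rest on their stops (within 0.08 rad, about 7 mm at the free edge) and are still; every other thing is within 30 mm of where it was (value of joint each of shield_left, shield_right below 0.08 rad and velocity of joint shield_left between -0.05 and 0.05 rad/s and velocity of joint shield_right between -0.05 and 0.05 rad/s and distance of each of pot, blank, oil, stick, square, clamp, tin from where it was at the start of the episode below 0.03 m); the robot touches nothing.
It fails at once if a shield is taken between the fingers (the grasp point lies inside its pane) ((x of the grasp point in the frame of left_pane between -0.045 and 0.045 m and y of the grasp point in the frame of left_pane between -0.05 and 0.05 m and z of the grasp point in the frame of left_pane between -0.005 and 0.005 m) or (x of the grasp point in the frame of right_pane between -0.045 and 0.045 m and y of the grasp point in the frame of right_pane between -0.05 and 0.05 m and z of the grasp point in the frame of right_pane between -0.005 and 0.005 m)).
It fails at once if the tool blank is lifted, carried or knocked off the rest (it moves over 30 mm) (distance of blank from where it was at the start of the episode above 0.03 m).
It fails at once if another thing on the bench is lifted, carried, knocked over or shoved (it moves over 30 mm) (distance of any of pot, oil, stick, square, clamp, tin from where it was at the start of the episode above 0.03 m).
It also fails if it takes over 54 s, if anything falls off the work surface, if the arm or the gripper's body presses on something with over 40 N, if the wrist force passes 120 N, or if a joint passes its speed limit or range.

ROBOT

A 7-joint arm with a two-finger parallel gripper is mounted at the origin on the work surface. World frame = base frame: x ahead of the robot, y to its left, z up, the work surface at z = 0. Lengths are in m, angles in rad, forces in N, time in s.
With the tool pointing down it reaches from about 0.35 to 0.9 m from the base axis. Payload 8.1 kg.
Tool frame: the origin (TCP) lies at the very end of the fingers, on their centre line; the grasp point (between the pads) lies grip_point_offset behind it (grip_point_offset is the distance from the TCP to the grasp point, in m); z points along the fingers, y is the direction in which the jaws open and shut (so a half turn about z gives the same grasp; the last joint's range is limited). The gripper opens to 92 mm and grips with 3 to 60 N. Pads are 19 mm wide; open, the fingers measure 130 mm over their backs; the gripper's body (75 mm by 190 mm) begins 47 mm behind the grasp point.
Start: joints at [-1.414, 0.434, 0.025, 1.573, -0.012, 1.134, -0.075], TCP at [0.161, 0.604, 0.199] pointing down, gripper open.
Joint ranges: [-2.62, 2.62], [-0.44, 2.09], [-1.27, 1.32], [0.08, 2.57], [-1.32, 4.46], [0.12, 2], [-2.74, 2.74]. Speed limits (rad/s): [2.22, 2.22, 3.01, 3.01, 3.14, 3.14, 3.14].

INTERFACE

Orientations are given as a rotation vector (axis times angle).
In Python, from cell import * gives the robot as it stands.
- The arm moves only by the tool drive_tool, never from a script. Its argument "increments" is a list of rows, each an object of numbers: "grip": the gripper's target within -1 to 1 (shut at 1, half-way at 0, fully open at -1); "tx", "ty", "tz": the shift along the world's x, y, z normalised to -1 to 1, where 1 is 400 mm; "turn": the turn about the world's z normalised to -1 to 1, where 1 is 60 degrees. In form: [{"grip": .., "tx": .., "ty": .., "tz": .., "turn": ..}, ...]. A call has 1 to 20 rows; each row is the pose to reach, as a shift and turn from the pose measured when the call began; what a row does not reach only later rows make up. A row lasts 1/10 s, in which the tool goes at most 50 mm and 8.59 degrees, less where a joint would pass 70% of its speed; a pose out of reach is approached as far as the arm can. A call with a number of a shift or a turn outside -1 to 1 is refused whole. A call with a gripper value outside its range is refused whole. The fingers move at their own pace and stop on an object; "newtons" is the grip in N (left out, the last holds). Time passes only in rows, so rows that repeat a pose let the fingers close. It gives the time, the measured TCP pose, the force and the opening at its end, in the units of the state.
- observe(): the state, without advancing time (a new reading comes with each control period).
- get_image(name): name is "scene" or "top" or "wrist"; returns the picture (480x640x3 uint8, red, green, blue); there is no depth.
- camera_info(name): a dict with "fx", "fy", "cx", "cy" (pixels), "eye" and "rotation" of the camera in the world; the wrist camera has in their place "hand_eye" (4x4, takes a point from camera to tool coordinates, whose origin is the TCP and whose axes are the flange's). Camera axes: x right, y down, z forward; pixel columns grow to the right and rows downward; lengths in m; the calibration is good to about 2 mm. A picture is of the moment at which its call begins: read the wrist's pose just before it. camera_info takes no time and is no camera call.
- sign_off(): hands the job in, once; it reports no verdict.
The state is a dict: "clock": time; "joints": joint angles; "dq": joint speeds; "joint_efforts": joint torques, N m; "position": TCP position; "ee_rot": TCP orientation; "force": force on the tool from outside, world axes, zero at the start; "ft_torque": the same for the moment, N m; "width": opening from 0.0 (shut) to 1.0 (fully open).
Only numpy, scipy, OpenCV 4.12 (cv2) and the standard library are available. Lean on these libraries where they do the work, as an engineer would, in place of code of your own. Each camera call takes 0.05 s, during which the arm holds its last target. There are 200 camera calls.

## Working session

There is one attempt and no reset: what is moved stays moved. The work goes in short steps, Python scripts to look and compute and a tool call to move; the robot and the scene stay as the last step left them, time stands still between calls to the robot, and variables do not carry over. Pictures are saved under pics/ and viewed, about 8 in all and at most 12, crops included, and the job is handed in when it is done.

Besides the shell and the picture viewer there is one more tool, called after ">>>" as a command line: name --argument value ..., lists and objects as JSON in quotes. drive_tool: Moves the arm, as the interface text tells. Its arguments: {"type":"object","properties":{"increments":{"type":"array","items":{"type":"object","properties":{"grip":{"type":"number"},"tx":{"type":"number"},"ty":{"type":"number"},"tz":{"type":"number"},"turn":{"type":"number"}}}},"newtons":{"type":"number"}},"required":["increments"]}

```bash
mkdir -p pics; python3 - <<'E'
from cell import *
import cv2,numpy as np
s=observe();print(s)
for n in("scene","top"):
    cv2.imwrite(f"pics/{n}0.png",get_image(n)[:,:,::-1]);print(n,camera_info(n))
print(camera_info("wrist"))
try: print(grip_point_offset)
except Exception as e: print(e)
E
```

```text
{'clock': 0.0, 'joints': array([-1.41360588,  0.43527694,  0.0249938 ,  1.57409115, -0.01155917,
        1.13399973, -0.07508411]), 'dq': array([-2.04808081e-04, -4.27937493e-04,  2.81325255e-04, -3.40105126e-04,
        7.33249651e-04, -4.01625792e-05,  3.78590060e-04]), 'joint_efforts': array([ 1.36647395e-03, -6.67841792e+01,  9.85697508e-01, -3.14446235e+01,
       -6.04441040e-02,  4.28821868e-02,  1.77766851e-04]), 'position': array([0.16049167, 0.60346713, 0.19801405]), 'ee_rot': array([-4.07015263e-01, -3.11509676e+00,  2.56229071e-03]), 'force': array([ 0.47884268, -1.05734137,  0.37309978]), 'ft_torque': array([-0.0514921 ,  0.00817565, -0.0711389 ]), 'width': 1.0017660168783922}
scene {'fx': 447.12128324248874, 'fy': 447.12128324248874, 'cx': 328.1964885415677, 'cy': 243.30135433751175, 'eye': array([ 1.05800332, -0.51647186,  1.20261562]), 'rotation': array([-2.37048785, -1.01841833,  0.29878841])}
top {'fx': 519.923213478939, 'fy': 519.923213478939, 'cx': 313.6501599027963, 'cy': 248.40572235817427, 'eye': array([0.38915973, 0.00717884, 1.52528021]), 'rotation': array([-2.1891591 ,  2.13280385, -0.12110874])}
{'fx': 430.8114596883142, 'fy': 430.8114596883142, 'cx': 324.8345121373445, 'cy': 243.1169761430047, 'hand_eye': array([[ 2.84403807e-04, -9.65996545e-01, -2.58554820e-01,
         6.89093856e-02],
       [ 9.99998831e-01,  6.63216581e-04, -1.37789522e-03,
         2.18526840e-04],
       [ 1.50251987e-03, -2.58554126e-01,  9.65995604e-01,
        -1.86640653e-01],
       [ 0.00000000e+00,  0.00000000e+00,  0.00000000e+00,
         1.00000000e+00]])}
0.0188
```

View pics/scene0.png

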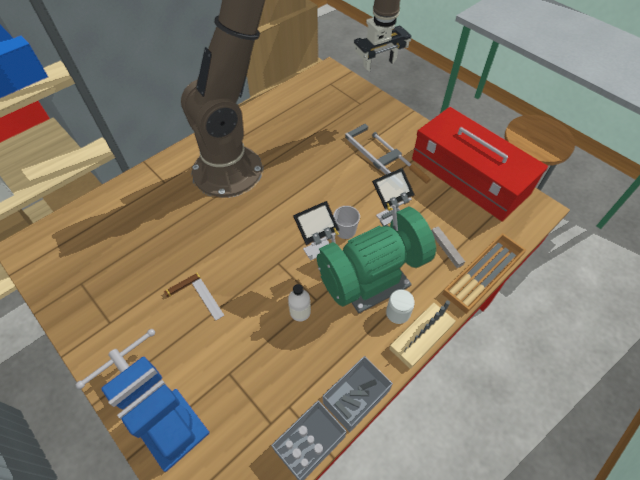

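View pics/top0.png

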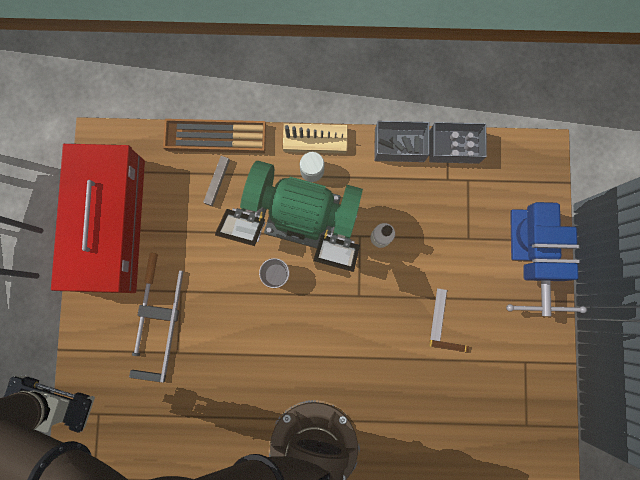

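The scene shows the grinder at about (380,260) with the raised left pane at (393,188) and the right at (317,222). In the top view the panes are at (240,227) and (338,250). I'll zoom in on both to pick corners.

```bash
python3 - <<'E'
import cv2
a=cv2.imread("pics/scene0.png")[160:310,285:445];b=cv2.imread("pics/top0.png")[150:280,205:375]
cv2.imwrite("pics/sc.png",cv2.resize(a,(800,750)[:2],interpolation=3)[:600] if 0 else cv2.resize(a,(640,600),interpolation=cv2.INTER_CUBIC))
cv2.imwrite("pics/tc.png",cv2.resize(b,None,fx=4.5,fy=4.5,interpolation=cv2.INTER_CUBIC))
E
```

```text
(no output)
```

View pics/sc.png

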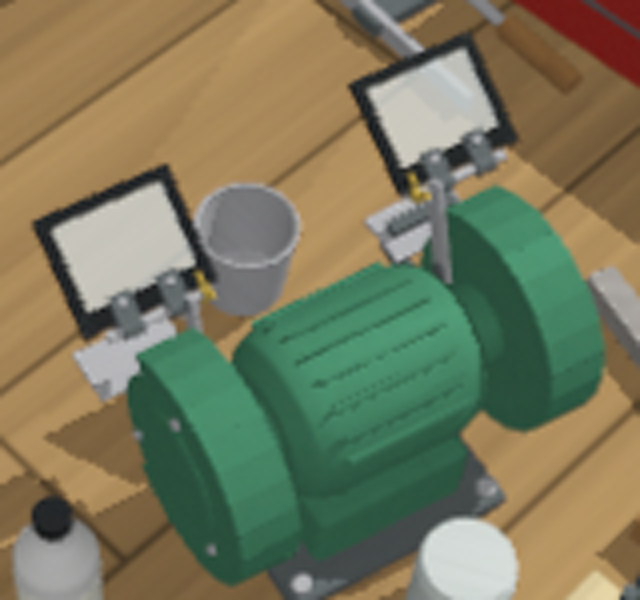

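View pics/tc.png

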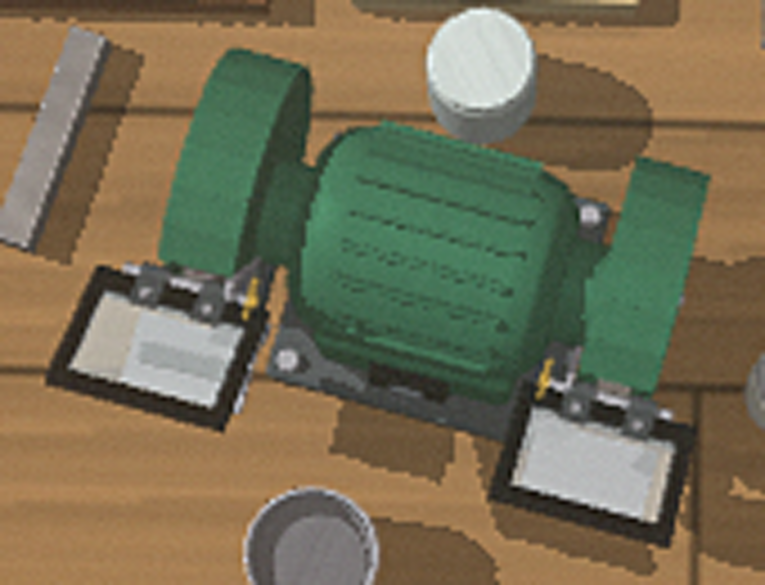

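Picked pane corners: in the scene crop, left (350,86),(470,37),(517,137),(405,190) and right (35,223),(167,167),(215,283),(85,333). In the top crop, left (48,382),(224,430),(268,312),(100,268) and right (490,497),(668,545),(693,428). I'll fit the grinder pose and both angles.

```bash
cat > fit.py <<'E'
from cell import *
import numpy as np
from scipy.spatial.transform import Rotation as R
from scipy.optimize import least_squares
def proj(n,P):
    c=camera_info(n);p=(np.asarray(P)-c["eye"])@R.from_rotvec(c["rotation"]).as_matrix()
    return np.stack([c["fx"]*p[:,0]/p[:,2]+c["cx"],c["fy"]*p[:,1]/p[:,2]+c["cy"]],1)
def g2w(v,P): return np.asarray(P)@R.from_euler("z",v[2]).as_matrix().T+[v[0],v[1],0]
def pt(v,side,r,y,n=0):
    a=v[3 if side>0 else 4]-.698
    return g2w(v,[-.07-r*np.cos(a)+n*np.sin(a),side*.125+y,.215+r*np.sin(a)+n*np.cos(a)])
E
python3 - <<'E'
from fit import *
# side, r, y, cropx, cropy
S=[(1,.09,-.05,350,86),(1,.09,.05,470,37),(1,.005,.05,517,137),(1,.005,-.05,405,190),
(-1,.09,-.05,35,223),(-1,.09,.05,167,167),(-1,.005,.05,215,283),(-1,.005,-.05,85,333)]
T=[(1,.09,.05,48,382),(1,.09,-.05,224,430),(1,.005,-.05,268,312),(1,.005,.05,100,268),
(-1,.09,.05,490,497),(-1,.09,-.05,668,545),(-1,.005,-.05,693,428)]
so=np.array([(a[3]/4+285,a[4]/4+160) for a in S]);to=np.array([(a[3]/4.5+205,a[4]/4.5+150) for a in T])
f=lambda v:np.r_[proj("scene",[pt(v,*a[:3]) for a in S])-so,proj("top",[pt(v,*a[:3]) for a in T])-to].ravel()
for g in (1.2,1.9):
    r=least_squares(f,[.6,.05,-.25,g,g],loss="soft_l1");print(r.cost,r.x)
print(f(r.x).reshape(-1,2).round(1).tolist())
v=r.x;np.save("v.npy",v)
for s in(1,-1): print(s,"hinge",pt(v,s,0,0).round(3),"free",pt(v,s,.09,0).round(3),"down free",pt(np.r_[v[:3],0,0],s,.09,0).round(3))
E
```

```text
6.062786044786462 [ 0.66522135  0.04990899 -0.24400875  1.19784697  1.27347616]
6.062786044786653 [ 0.66522135  0.04990899 -0.24400875  1.19784694  1.27347616]
[[-0.7, -0.0], [-1.3, -0.6], [-0.2, 1.1], [-1.3, 1.3], [-0.9, 0.1], [-0.8, -0.4], [0.1, -0.6], [-0.1, 2.0], [-0.5, -0.3], [-0.6, -0.2], [-0.4, -0.1], [-0.7, -0.6], [-0.5, -0.5], [-0.4, -0.2], [-0.0, 0.0]]
1 hinge [0.627 0.188 0.215] free [0.551 0.207 0.258] down free [0.561 0.205 0.157]
-1 hinge [ 0.567 -0.054  0.215] free [ 0.494 -0.036  0.264] down free [ 0.5   -0.038  0.157]
```

The fit is good: left about 1.20 rad, right about 1.27 rad, residuals around 1 px. The jaw axis already lies along the hinge axis. Plan: shut the fingers, lift, go over the left pane, and push straight down 55 mm ahead of the hinge.

>>> drive_tool --increments '[{"grip":1,"tz":0.1},{"grip":1,"tz":0.2},{"grip":1,"tz":0.3},{"grip":1,"tz":0.4},{"grip":1,"tz":0.4},{"grip":1,"tz":0.4,"tx":0.1,"ty":-0.1},{"grip":1,"tz":0.4,"tx":0.2,"ty":-0.2},{"grip":1,"tz":0.4,"tx":0.3,"ty":-0.3},{"grip":1,"tz":0.4,"tx":0.4,"ty":-0.4},{"grip":1,"tz":0.4,"tx":0.5,"ty":-0.5},{"grip":1,"tz":0.4,"tx":0.6,"ty":-0.6},{"grip":1,"tz":0.4,"tx":0.7,"ty":-0.7},{"grip":1,"tz":0.4,"tx":0.8,"ty":-0.8},{"grip":1,"tz":0.4,"tx":0.9,"ty":-0.9},{"grip":1,"tz":0.4,"tx":1.0,"ty":-1.0},{"grip":1,"tz":0.4,"tx":1.0,"ty":-1.0},{"grip":1,"tz":0.4,"tx":1.0,"ty":-1.0},{"grip":1,"tz":0.4,"tx":1.0,"ty":-1.0}]' --newtons 20

```text
invalid input
```

>>> drive_tool --increments '[{"grip":1,"tx":0,"ty":0,"tz":0.1,"turn":0},{"grip":1,"tx":0,"ty":0,"tz":0.2,"turn":0},{"grip":1,"tx":0,"ty":0,"tz":0.3,"turn":0},{"grip":1,"tx":0,"ty":0,"tz":0.4,"turn":0},{"grip":1,"tx":0,"ty":0,"tz":0.4,"turn":0},{"grip":1,"tx":0,"ty":0,"tz":0.4,"turn":0}]' --newtons 20

```text
clock: 0.7
position: [0.1605, 0.6038, 0.3586]
ee_rot: [0.407, 3.115, -0.0]
force: [-0.2, 0.2, -0.4]
width: 0.531
```

>>> drive_tool --increments '[{"grip":1,"tx":0.08,"ty":-0.08,"tz":0,"turn":0},{"grip":1,"tx":0.16,"ty":-0.16,"tz":0,"turn":0},{"grip":1,"tx":0.24,"ty":-0.24,"tz":0,"turn":0},{"grip":1,"tx":0.32,"ty":-0.32,"tz":0,"turn":0},{"grip":1,"tx":0.4,"ty":-0.4,"tz":0,"turn":0},{"grip":1,"tx":0.48,"ty":-0.48,"tz":0,"turn":0},{"grip":1,"tx":0.56,"ty":-0.56,"tz":0,"turn":0},{"grip":1,"tx":0.64,"ty":-0.64,"tz":0,"turn":0},{"grip":1,"tx":0.72,"ty":-0.72,"tz":0,"turn":0},{"grip":1,"tx":0.8,"ty":-0.8,"tz":0,"turn":0},{"grip":1,"tx":0.88,"ty":-0.88,"tz":0,"turn":0},{"grip":1,"tx":0.95,"ty":-0.95,"tz":0,"turn":0},{"grip":1,"tx":1,"ty":-1,"tz":0,"turn":0},{"grip":1,"tx":1,"ty":-1,"tz":0,"turn":0},{"grip":1,"tx":1,"ty":-1,"tz":0,"turn":0},{"grip":1,"tx":1,"ty":-1,"tz":0,"turn":0}]'

```text
clock: 2.3
position: [0.5595, 0.2049, 0.3576]
ee_rot: [-0.404, -3.114, 0.001]
force: [0.2, -0.5, 0.8]
width: -0.0
```

>>> drive_tool --increments '[{"grip":1,"tx":0.035,"ty":-0.009,"tz":-0.05,"turn":0},{"grip":1,"tx":0.035,"ty":-0.009,"tz":-0.11,"turn":0},{"grip":1,"tx":0.035,"ty":-0.009,"tz":-0.17,"turn":0},{"grip":1,"tx":0.035,"ty":-0.009,"tz":-0.22,"turn":0},{"grip":1,"tx":0.035,"ty":-0.009,"tz":-0.22,"turn":0},{"grip":1,"tx":0.035,"ty":-0.009,"tz":-0.22,"turn":0}]'

```text
clock: 2.9
position: [0.5729, 0.2023, 0.2699]
ee_rot: [-0.402, -3.113, 0.001]
force: [0.3, -0.1, -0.1]
width: 0.004
```

```bash
python3 - <<'E'
from cell import *
import cv2,numpy as np
a=get_image("scene")[150:310,285:445];b=get_image("wrist")
cv2.imwrite("pics/c1.png",cv2.cvtColor(np.hstack([cv2.resize(a,(400,400)),cv2.resize(b,(400,400))]),4))
E
```

```text
(no output)
```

View pics/c1.png

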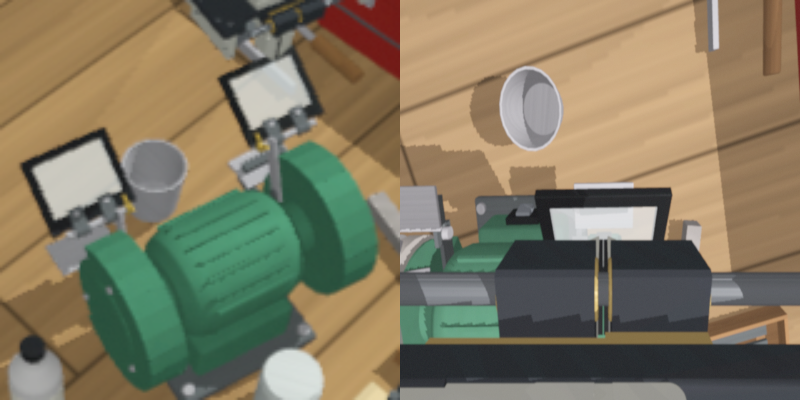

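Left half (scene): the gripper is just above the left pane, tips near (270,60). Right half (wrist): the fingers are centred over the pane, with the free edge at row 190. I'll check this by projecting the TCP while moving on. First descend in small steps.

```bash
python3 - <<'E'
from fit import *
p=observe()["position"];v=np.load("v.npy")
print((proj("scene",[p,p+[0,0,.06],pt(v,1,.0475,0),pt(v,1,.09,0)])-[285,150])*2.5)
E
```

```text
[[267.6847635   68.22004345]
 [274.80130414  30.15555189]
 [270.44391839  96.18597253]
 [254.19362706  62.48592021]]
```

>>> drive_tool --increments '[{"grip":1,"tx":0.002,"ty":-0.002,"tz":-0.025,"turn":0},{"grip":1,"tx":0.002,"ty":-0.002,"tz":-0.05,"turn":0},{"grip":1,"tx":0.002,"ty":-0.002,"tz":-0.075,"turn":0},{"grip":1,"tx":0.002,"ty":-0.002,"tz":-0.075,"turn":0}]'

```text
clock: 3.4
position: [0.5736, 0.2009, 0.2389]
ee_rot: [-0.403, -3.113, 0.002]
force: [0.7, 0.4, -0.3]
width: 0.004
```

>>> drive_tool --increments '[{"grip":1,"tx":0,"ty":0,"tz":-0.02,"turn":0},{"grip":1,"tx":0,"ty":0,"tz":-0.04,"turn":0},{"grip":1,"tx":0,"ty":0,"tz":-0.06,"turn":0}]'

```text
clock: 3.7
position: [0.5735, 0.201, 0.2143]
ee_rot: [-0.403, -3.113, 0.001]
force: [-0.3, -1.0, 2.3]
width: 0.005
```

```bash
python3 - <<'E'
from cell import *
import cv2,numpy as np
print(observe()["force"],observe()["position"])
a=get_image("scene")[150:310,285:445];b=get_image("wrist")
cv2.imwrite("pics/c2.png",cv2.cvtColor(np.hstack([cv2.resize(a,(400,400)),cv2.resize(b,(400,400))]),4))
E
```

```text
[-0.33877017 -1.01227698  2.27568061] [0.57353443 0.20098274 0.21433864]
```

View pics/c2.png

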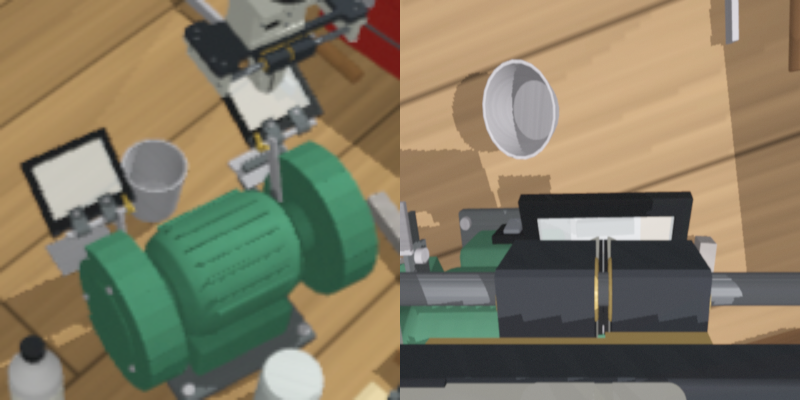

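The pane now moves under the tip: force is +2.3 N and the fingers are in contact at about (265,85). I'll keep pushing down towards the stop.

>>> drive_tool --increments '[{"grip":1,"tx":0,"ty":0,"tz":-0.02,"turn":0},{"grip":1,"tx":0,"ty":0,"tz":-0.04,"turn":0},{"grip":1,"tx":0,"ty":0,"tz":-0.06,"turn":0},{"grip":1,"tx":0,"ty":0,"tz":-0.07,"turn":0},{"grip":1,"tx":0,"ty":0,"tz":-0.075,"turn":0},{"grip":1,"tx":0,"ty":0,"tz":-0.075,"turn":0}]'

```text
clock: 4.4
position: [0.5729, 0.2007, 0.1833]
ee_rot: [-0.403, -3.111, 0.003]
force: [0.6, 0.1, -0.6]
width: 0.007
```

>>> drive_tool --increments '[{"grip":1,"tx":0,"ty":0,"tz":-0.008,"turn":0},{"grip":1,"tx":0,"ty":0,"tz":-0.015,"turn":0},{"grip":1,"tx":0,"ty":0,"tz":-0.015,"turn":0}]'

```text
clock: 4.7
position: [0.5731, 0.2005, 0.1771]
ee_rot: [-0.403, -3.111, 0.004]
force: [0.5, -0.4, 1.1]
width: 0.006
```

>>> drive_tool --increments '[{"grip":1,"tx":0,"ty":0,"tz":-0.008,"turn":0},{"grip":1,"tx":0,"ty":0,"tz":-0.012,"turn":0},{"grip":1,"tx":0,"ty":0,"tz":-0.012,"turn":0}]'

```text
clock: 5.0
position: [0.573, 0.2005, 0.172]
ee_rot: [-0.403, -3.111, 0.004]
force: [1.0, -0.2, 1.3]
width: 0.003
```

>>> drive_tool --increments '[{"grip":1,"tx":0,"ty":0,"tz":-0.006,"turn":0},{"grip":1,"tx":0,"ty":0,"tz":-0.01,"turn":0},{"grip":1,"tx":0,"ty":0,"tz":-0.01,"turn":0}]'

```text
clock: 5.3
position: [0.5728, 0.2004, 0.1677]
ee_rot: [-0.403, -3.11, 0.004]
force: [0.2, 0.7, 1.8]
width: 0.004
```

```bash
python3 - <<'E'
from cell import *
import cv2,numpy as np
print(observe()["force"],observe()["position"])
a=get_image("scene")[150:270,345:465];b=get_image("top")[150:280,205:335]
cv2.imwrite("pics/c3.png",cv2.cvtColor(np.hstack([cv2.resize(a,(400,400)),cv2.resize(b,(400,400))]),4))
E
```

```text
[0.15606668 0.65704478 1.79071677] [0.5727544  0.20044527 0.16766671]
```

View pics/c3.png

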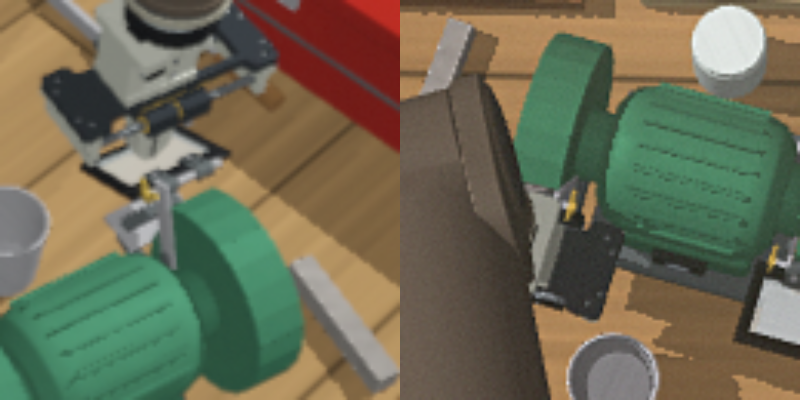

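```bash
python3 - <<'E'
from fit import *
v=np.load("v.npy");f=lambda P:((proj("scene",P)-[345,150])/.3).round(0).tolist()
for a in(0,.1,.2,.4,.6): w=v.copy();w[3]=a;print(a,f([pt(w,1,.09,-.05),pt(w,1,.09,.05),pt(w,1,.005,-.05),pt(w,1,.005,.05)]))
print(f([observe()["position"]]))
E
```

```text
0 [[85.0, 188.0], [178.0, 146.0], [133.0, 201.0], [230.0, 156.0]]
0.1 [[83.0, 179.0], [175.0, 137.0], [133.0, 200.0], [229.0, 155.0]]
0.2 [[81.0, 170.0], [174.0, 128.0], [133.0, 199.0], [229.0, 155.0]]
0.4 [[78.0, 153.0], [172.0, 111.0], [132.0, 198.0], [229.0, 154.0]]
0.6 [[78.0, 137.0], [172.0, 95.0], [132.0, 198.0], [229.0, 153.0]]
[[140.0, 170.0]]
```

```bash
python3 - <<'E'
from cell import *
import cv2,numpy as np
a=get_image("scene")[170:230,355:425];b=get_image("wrist")[180:420,200:520]
cv2.imwrite("pics/c4.png",cv2.cvtColor(np.hstack([cv2.resize(a,(400,343),interpolation=2),cv2.resize(b,(400,343))]),4))
print(observe()["ee_rot"])
E
```

```text
[-0.40283797 -3.11035525  0.00422833]
```

View pics/c4.png

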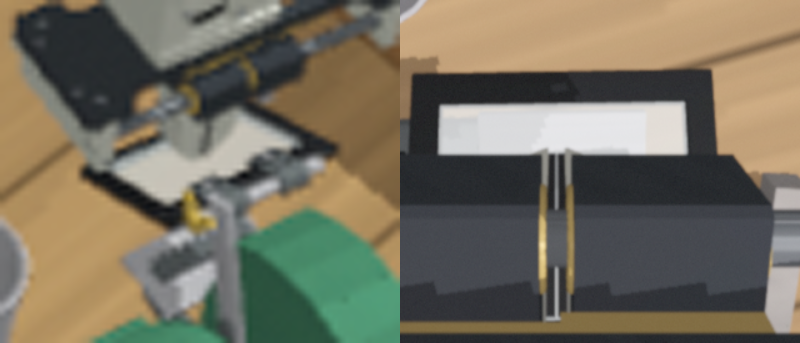

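```bash
python3 - <<'E'
import cv2,numpy as np
a=cv2.imread("pics/c1.png")[0:130,180:340]
a=cv2.resize(a,(640,520),interpolation=2)
for p in((267.7,68.2),(274.8,30.2)): cv2.drawMarker(a,(int((p[0]-180)*4),int(p[1]*4)),(0,0,255),1,10,1)
cv2.imwrite("pics/c5.png",a)
E
```

```text
(no output)
```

View pics/c5.png

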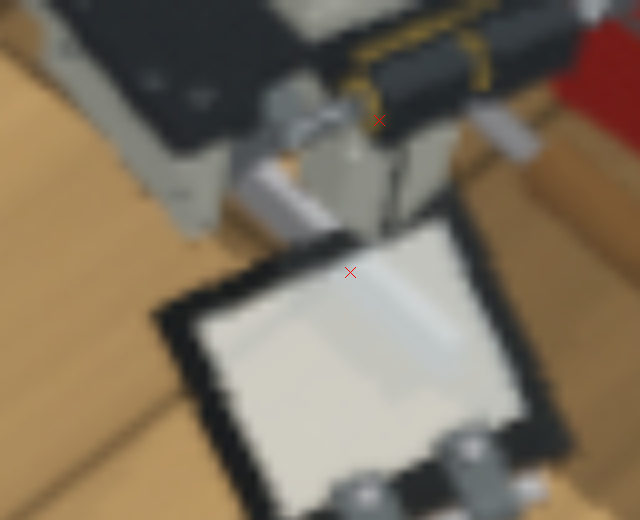

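The left pane has come down to about 0.2–0.3 rad. However, the views show the shut fingers ending some 20 mm short of the reported TCP, so the grasp point passes closer to the pane than I want. I'll switch to open fingers, with one tip on the pane and the TCP 62 mm to the side. That keeps the grasp point outside the pane's width.

>>> drive_tool --increments '[{"grip":1,"tx":0,"ty":0,"tz":0.1,"turn":0},{"grip":1,"tx":0,"ty":0,"tz":0.2,"turn":0},{"grip":1,"tx":0,"ty":0,"tz":0.28,"turn":0},{"grip":-1,"tx":-0.018,"ty":-0.075,"tz":0.28,"turn":0},{"grip":-1,"tx":-0.035,"ty":-0.148,"tz":0.28,"turn":0},{"grip":-1,"tx":-0.035,"ty":-0.148,"tz":0.28,"turn":0},{"grip":-1,"tx":-0.035,"ty":-0.148,"tz":0.28,"turn":0},{"grip":-1,"tx":-0.035,"ty":-0.148,"tz":0.28,"turn":0},{"grip":-1,"tx":-0.035,"ty":-0.148,"tz":0.28,"turn":0},{"grip":-1,"tx":-0.035,"ty":-0.148,"tz":0.28,"turn":0},{"grip":-1,"tx":-0.035,"ty":-0.148,"tz":0.28,"turn":0},{"grip":-1,"tx":-0.035,"ty":-0.148,"tz":0.28,"turn":0}]'

```text
clock: 6.7
position: [0.5588, 0.1415, 0.2797]
ee_rot: [-0.402, -3.11, 0.004]
force: [0.9, -0.2, -0.1]
width: 0.738
```

```bash
python3 - <<'E'
from fit import *
import cv2
s=observe();p=s["position"];print(p,s["width"])
Rt=R.from_rotvec(s["ee_rot"]).as_matrix()
im=get_image("scene")[:,:,::-1].copy()
big=cv2.resize(im[140:270,330:460],(600,600),interpolation=2)
P=[p,p+Rt[:,1]*.05,p-Rt[:,1]*.05]
for q in (proj("scene",P)-[330,140])*600/130: cv2.drawMarker(big,(int(q[0]),int(q[1])),(0,0,255),1,12,1)
cv2.imwrite("pics/c6.png",big)
E
```

```text
[0.55876355 0.14152857 0.27970726] 0.7376319707508592
```

View pics/c6.png

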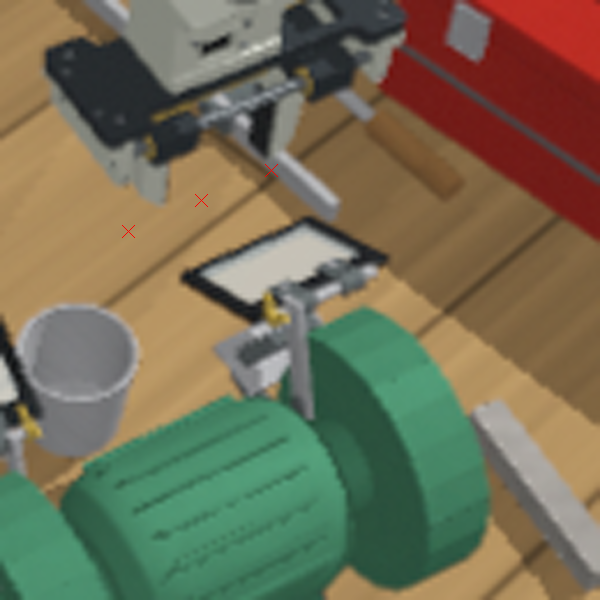

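The scene view shows the left pane partly lowered: free edge from (182,275) to (308,218), about 0.2 rad. The blank is in place, and the fingertips end about 15 mm above the marked TCP. Next I descend with the one finger.

>>> drive_tool --increments '[{"grip":-1,"tx":0,"ty":0,"tz":-0.1,"turn":0},{"grip":-1,"tx":0,"ty":0,"tz":-0.2,"turn":0},{"grip":-1,"tx":0,"ty":0,"tz":-0.25,"turn":0},{"grip":-1,"tx":0,"ty":0,"tz":-0.27,"turn":0},{"grip":-1,"tx":0,"ty":0,"tz":-0.28,"turn":0},{"grip":-1,"tx":0,"ty":0,"tz":-0.28,"turn":0}]'

```text
clock: 7.35
position: [0.5591, 0.1414, 0.1683]
ee_rot: [-0.403, -3.111, 0.004]
force: [0.4, -0.2, 0.3]
width: 1.001
```

>>> drive_tool --increments '[{"grip":-1,"tx":0,"ty":0,"tz":-0.01,"turn":0},{"grip":-1,"tx":0,"ty":0,"tz":-0.02,"turn":0},{"grip":-1,"tx":0,"ty":0,"tz":-0.02,"turn":0}]'

```text
clock: 7.65
position: [0.5595, 0.1417, 0.1606]
ee_rot: [-0.403, -3.112, 0.003]
force: [-1.0, -0.3, 0.4]
width: 1.001
```

>>> drive_tool --increments '[{"grip":-1,"tx":0,"ty":0,"tz":-0.008,"turn":0},{"grip":-1,"tx":0,"ty":0,"tz":-0.012,"turn":0},{"grip":-1,"tx":0,"ty":0,"tz":-0.012,"turn":0}]'

```text
clock: 7.95
position: [0.5594, 0.1418, 0.1556]
ee_rot: [-0.402, -3.111, 0.003]
force: [0.8, 0.4, 2.2]
width: 1.001
```

>>> drive_tool --increments '[{"grip":-1,"tx":0,"ty":0,"tz":-0.008,"turn":0},{"grip":-1,"tx":0,"ty":0,"tz":-0.012,"turn":0},{"grip":-1,"tx":0,"ty":0,"tz":-0.012,"turn":0}]'

```text
clock: 8.25
position: [0.5605, 0.142, 0.1531]
ee_rot: [-0.403, -3.114, -0.0]
force: [-6.2, -4.0, 21.4]
width: 0.999
```

>>> drive_tool --increments '[{"grip":-1,"tx":0,"ty":0,"tz":-0.006,"turn":0},{"grip":-1,"tx":0,"ty":0,"tz":-0.009,"turn":0},{"grip":-1,"tx":0,"ty":0,"tz":-0.009,"turn":0}]'

```text
clock: 8.55
position: [0.561, 0.1421, 0.1526]
ee_rot: [0.403, 3.115, 0.004]
force: [-13.3, -4.1, 31.3]
width: 1.002
```

The left shield hit its stop: the force jumped to 31 N, directed up and forward along the pane normal. Now I retreat and do the right one the same way, with the TCP inboard.

>>> drive_tool --increments '[{"grip":-1,"tx":0,"ty":0,"tz":0.1,"turn":0},{"grip":-1,"tx":0,"ty":0,"tz":0.2,"turn":0},{"grip":-1,"tx":0,"ty":0,"tz":0.3,"turn":0},{"grip":-1,"tx":0,"ty":0,"tz":0.37,"turn":0},{"grip":-1,"tx":0,"ty":0,"tz":0.37,"turn":0},{"grip":-1,"tx":-0.027,"ty":-0.1,"tz":0.37,"turn":0},{"grip":-1,"tx":-0.054,"ty":-0.2,"tz":0.37,"turn":0},{"grip":-1,"tx":-0.081,"ty":-0.307,"tz":0.37,"turn":0},{"grip":-1,"tx":-0.081,"ty":-0.307,"tz":0.37,"turn":0},{"grip":-1,"tx":-0.081,"ty":-0.307,"tz":0.37,"turn":0}]'

```text
clock: 9.55
position: [0.528, 0.0184, 0.3]
ee_rot: [-0.407, -3.114, -0.004]
force: [0.5, 1.3, 0.5]
width: 1.001
```

```bash
python3 - <<'E'
from fit import *
import cv2
s=observe();p=s["position"];print(p,s["width"])
v=np.load("v.npy");w=v.copy();w[3]=0
im=get_image("scene")[:,:,::-1].copy()
big=cv2.resize(im[130:290,285:445],(600,600),interpolation=2)
for q in (proj("scene",[pt(w,1,.09,-.05),pt(w,1,.09,.05),pt(w,1,.005,-.05),pt(w,1,.005,.05)])-[285,130])*600/160: cv2.drawMarker(big,(int(q[0]),int(q[1])),(0,0,255),1,12,1)
cv2.imwrite("pics/c7.png",big)
E
```

```text
[0.52802133 0.01841192 0.30002761] 1.0009776611530117
```

View pics/c7.png

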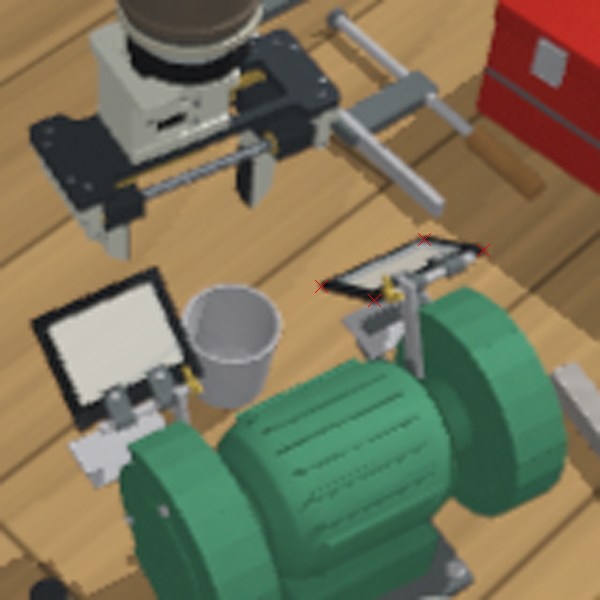

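The left pane's corners coincide with the θ=0 markers (320,287),(424,240),(485,250), so it rests on its stop. The right pane is untouched, with the left-hand finger (115,250) above it. Pushing the right one now.

>>> drive_tool --increments '[{"grip":-1,"tx":0,"ty":0,"tz":-0.07,"turn":0},{"grip":-1,"tx":0,"ty":0,"tz":-0.12,"turn":0},{"grip":-1,"tx":0,"ty":0,"tz":-0.15,"turn":0},{"grip":-1,"tx":0,"ty":0,"tz":-0.175,"turn":0},{"grip":-1,"tx":0,"ty":0,"tz":-0.2,"turn":0},{"grip":-1,"tx":0,"ty":0,"tz":-0.22,"turn":0},{"grip":-1,"tx":0,"ty":0,"tz":-0.22,"turn":0}]'

```text
clock: 10.3
position: [0.528, 0.02, 0.2111]
ee_rot: [-0.403, -3.114, -0.004]
force: [-0.0, 0.9, -0.3]
width: 0.998
```

>>> drive_tool --increments '[{"grip":-1,"tx":0,"ty":0,"tz":-0.025,"turn":0},{"grip":-1,"tx":0,"ty":0,"tz":-0.05,"turn":0},{"grip":-1,"tx":0,"ty":0,"tz":-0.075,"turn":0},{"grip":-1,"tx":0,"ty":0,"tz":-0.1,"turn":0},{"grip":-1,"tx":0,"ty":0,"tz":-0.1,"turn":0}]'

```text
clock: 10.8
position: [0.5271, 0.0199, 0.1696]
ee_rot: [-0.403, -3.112, -0.003]
force: [-0.1, 0.5, -0.0]
width: 0.997
```

>>> drive_tool --increments '[{"grip":-1,"tx":0,"ty":0,"tz":-0.012,"turn":0},{"grip":-1,"tx":0,"ty":0,"tz":-0.024,"turn":0},{"grip":-1,"tx":0,"ty":0,"tz":-0.024,"turn":0}]'

```text
clock: 11.1
position: [0.5267, 0.0199, 0.1593]
ee_rot: [-0.403, -3.111, -0.002]
force: [0.8, -0.4, -0.2]
width: 1.001
```

>>> drive_tool --increments '[{"grip":-1,"tx":0,"ty":0,"tz":-0.01,"turn":0},{"grip":-1,"tx":0,"ty":0,"tz":-0.016,"turn":0},{"grip":-1,"tx":0,"ty":0,"tz":-0.016,"turn":0}]'

```text
clock: 11.4
position: [0.5264, 0.0199, 0.1526]
ee_rot: [-0.403, -3.11, -0.002]
force: [-0.6, 0.6, 0.7]
width: 1.0
```

>>> drive_tool --increments '[{"grip":-1,"tx":0,"ty":0,"tz":-0.008,"turn":0},{"grip":-1,"tx":0,"ty":0,"tz":-0.012,"turn":0},{"grip":-1,"tx":0,"ty":0,"tz":-0.012,"turn":0}]'

```text
clock: 11.7
position: [0.5276, 0.0198, 0.1498]
ee_rot: [-0.403, -3.113, -0.003]
force: [-5.7, 0.2, 23.7]
width: 0.999
```

The stop is reached here too (24 N). I'll press slightly more, then retreat up and away.

>>> drive_tool --increments '[{"grip":-1,"tx":0,"ty":0,"tz":-0.006,"turn":0},{"grip":-1,"tx":0,"ty":0,"tz":-0.009,"turn":0},{"grip":-1,"tx":0,"ty":0,"tz":-0.009,"turn":0}]'

```text
clock: 12.0
position: [0.5282, 0.0196, 0.1493]
ee_rot: [-0.405, -3.114, -0.006]
force: [-12.6, 1.4, 37.6]
width: 0.998
```

>>> drive_tool --increments '[{"grip":-1,"tx":0,"ty":0,"tz":0.1,"turn":0},{"grip":-1,"tx":0,"ty":0,"tz":0.2,"turn":0},{"grip":-1,"tx":0,"ty":0,"tz":0.3,"turn":0},{"grip":-1,"tx":0,"ty":0,"tz":0.4,"turn":0},{"grip":-1,"tx":0,"ty":0,"tz":0.45,"turn":0},{"grip":-1,"tx":-0.1,"ty":0,"tz":0.45,"turn":0},{"grip":-1,"tx":-0.2,"ty":0,"tz":0.45,"turn":0},{"grip":-1,"tx":-0.25,"ty":0,"tz":0.45,"turn":0},{"grip":-1,"tx":-0.25,"ty":0,"tz":0.45,"turn":0},{"grip":-1,"tx":-0.25,"ty":0,"tz":0.45,"turn":0}]'

```text
clock: 13.0
position: [0.4283, 0.0198, 0.3294]
ee_rot: [-0.404, -3.115, -0.007]
force: [0.8, -0.7, -0.2]
width: 1.002
```

```bash
python3 - <<'E'
from fit import *
import cv2
s=observe();print(s["position"],s["force"],np.abs(s["dq"]).max())
v=np.load("v.npy");w=v.copy();w[3:]=0
im=get_image("scene")[:,:,::-1].copy()
big=cv2.resize(im[130:290,285:445],(600,600),interpolation=2)
for sd in(1,-1):
  for q in (proj("scene",[pt(w,sd,.09,-.05),pt(w,sd,.09,.05),pt(w,sd,.005,-.05),pt(w,sd,.005,.05)])-[285,130])*600/160: cv2.drawMarker(big,(int(q[0]),int(q[1])),(0,0,255),1,12,1)
cv2.imwrite("pics/c8.png",big)
# displacement check of other things: change in picture outside the gripper
a=cv2.imread("pics/scene0.png")
d=cv2.absdiff(a,im).max(2);
for n,(x,y) in dict(oil=(300,302),tin=(400,306),stick=(448,247),square=(200,295),clamp=(375,155),pot=(347,221)).items(): print(n,int(d[y-12:y+12,x-12:x+12].mean()))
E
```

```text
[0.42833646 0.01981687 0.32943655] [ 0.8301408  -0.70358499 -0.22008056] 0.028763004735372195
oil 2
tin 2
stick 2
square 34
clamp 2
pot 5
```

View pics/c8.png

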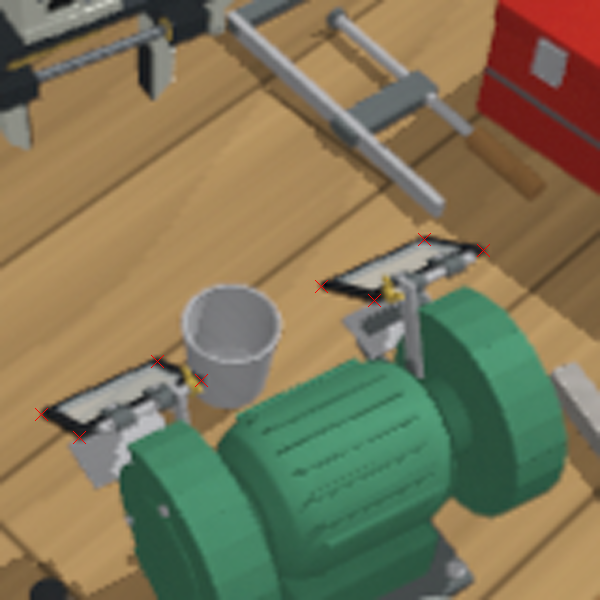

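Both panes match the θ=0 markers (right at (40,413),(157,360), left at (320,287),(424,240)). The blank is on its rest and the gripper is clear. The square's patch changed in brightness, which is most likely the arm's shadow, as the arm was never near it. Handing in.

```bash
python3 -c "
from cell import *
print(sign_off())"
```

```text
the job is handed in; nothing more can be done
None
```

I pushed both eye shields down onto their stops from above and handed the job in at about 13 s of the 54 s allowed. No verdict was reported.

**Shields:** At each stop the force rose sharply, to 31 N on the left and 38 N on the right. In the last picture the corners of both panes lie on the positions predicted for angle 0. The gripper ended clear of the grinder, reading about 1 N.

**Possible failure:** I began the left shield with the fingers shut. Their visible ends lay some 15–25 mm short of the reported TCP, so the nominal grasp point may have passed close to, or through, the left pane's ±5 mm zone. If it did, that counts as taking the shield between the fingers. The shield was never gripped. I finished the left shield and did all of the right one with the fingers open. One tip was on the pane and the grasp point stayed about 12 mm outside the pane's edge.

**Other things:** The oil bottle, tin, stick, clamp and pot show no significant change from the first picture. The blank looks unmoved in the last view. The check on the square did not come out clean: its patch of the picture changed in brightness. I put this down to the arm's shadow, since the arm was never near it, but did not confirm it.

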